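# Move a wet painted plate to the drying rack with a lifter

## Task

The cover plate on the wooden stand has just been painted, so the robot itself must not touch it. Take the lifter by its handle, slide its blade under the plate, lift the plate clear of the stand and set it down on the drying rack, painted face up, square and flat on both rails between the lips. Then draw the blade fully out from under it and stand the lifter level on the bench again, leaving everything else where it is.

Things in the scene. Friction and masses are not known exactly. Their poses are not given: they have to be found in the camera images.
- lifter: Lifter: a spatula 235 mm long, 0.2 kg, standing level by itself on its flat steel blade and a thin steel leg (44 mm wide foot) under the handle's rear end, 66 mm behind the origin. Origin at the height of the blade's and foot's undersides, below the handle; x points to the blade tip, z up.
- grip (a point): Place to grip the lifter from above, fingers closing along its y: 8 mm ahead of and 51 mm above the lifter's origin, middle of its straight level wooden handle. Handle 22 mm wide, 22 mm tall, 120 mm long (75 mm behind to 45 mm ahead of the origin). Axes as the lifter's.
- blade (a point): Middle of the lifter blade's top, 107.5 mm ahead of and 3 mm above the lifter's origin; axes as the lifter's. Blade 60 mm wide, 3 mm thick, 105 mm long (55 to 160 mm ahead of the origin). A sloping neck 20 mm wide rises from it 58 mm ahead of the origin, leaning back to the handle.
- plate: Freshly painted grey cover plate, 100 mm (x) by 116 mm (y), 4 mm thick, about 0.13 kg, with a round raised boss 60 mm across and 7 mm tall on its top, painted face. Origin at the centre of its underside, z up out of the painted face. Starts lying flat across the stand's battens, within 9 mm and 0.06 rad of the stand's centre and yaw.
- stand: Dark wooden painting stand, fixed, left or right of the lifter: two parallel battens 130 mm long (along x), 20 mm wide, 16 mm tall; the gap of 84 mm between them is bare bench, open towards the robot; a crossbar 12 mm tall joins them at the far end (x = 65 to 83 mm). Origin at the centre, on the bench; x points from the open end to the crossbar.
- rack: Steel drying rack, fixed, on the other side: two flat rails 130 mm long (along x), 24 mm wide, 16 mm tall; the gap of 84 mm between them is bare bench, open towards the robot. Lips on the rails' outer sides (132 mm apart inside) and a stop across the far end (inner face x = 65 mm) rise to 24 mm. Origin at the centre, on the bench; x points to the stop.
- tape_roll: a paper tape roll lying flat, 100 mm across, 25 mm tall, near the far edge of the bench (bystander)
- spray_can: a standing spray can, 66 mm across, 190 mm tall, at the left (bystander)
- sanding_block: a cork sanding block, 100 x 60 x 32 mm, at the right (bystander)
- screwdriver: a screwdriver lying near the far edge (bystander)
- screw_jar: a glass jar, 72 mm across, 85 mm tall, at the left (bystander)
- parts_tray: an open grey plastic tray, 120 x 120 x 40 mm, at the right (bystander)
- spare_clamp: a small bar clamp lying down, about 160 mm long, 24 mm tall, at the near left (bystander)
Mind the look-alikes: they are no part of the job. Of the things that look like the plate, the largest one is meant.

How it is judged:
On the way:
1. the plate is lifted clear of the stand on the lifter (height (world z) of plate above 0.03 m and contact force between lifter and plate above 0.3 N), for 0.2 s.
At the end, for the whole second after the job is handed in: Plate at rest on the rack, painted face up, flat within 0.06 rad, centred within 20 mm along and 15 mm across, square within 0.2 rad. Lifter at rest standing level on the bench (within 8 mm, 0.08 rad), off the plate, its blade middle over 85 mm from the plate centre (x of plate in the frame of rack between -0.02 and 0.02 m and y of plate in the frame of rack between -0.015 and 0.015 m and z of plate in the frame of rack between 0.012 and 0.02 m and angle between plate's own z axis and vertical below 0.06 rad and angle between the x axis of plate and the x axis of rack, either way round below 0.2 rad and linear speed of each of plate, lifter below 0.02 m/s and height (world z) of lifter between -0.005 and 0.008 m and angle between lifter's own z axis and vertical below 0.08 rad and horizontal distance between blade and plate above 0.085 m and contact force between lifter and plate below 0.05 N); the robot touches nothing.
It fails at once if the robot itself touches the painted plate (contact force between any of the arm, the fingers and plate above 0.3 N).
It fails at once if the plate is tipped by more than 0.6 rad (angle between plate's own z axis and vertical above 0.6 rad).
It fails at once if a bystander is moved by more than 25 mm (distance of any of tape_roll, spray_can, sanding_block, screwdriver, screw_jar, parts_tray, spare_clamp from where it was at the start of the episode above 0.025 m).
It also fails if it takes over 70 s, if anything falls off the work surface, if the arm or the gripper's body presses on something with over 40 N, if the wrist force passes 120 N, or if a joint passes its speed limit or range.

## Robot

A 6-joint arm with a two-finger parallel gripper is mounted at the origin on the work surface. World frame = base frame: x ahead of the robot, y to its left, z up, the work surface at z = 0. Lengths are in m, angles in rad, forces in N, time in s.
With the tool pointing down it reaches from about 0.375 to 0.9 m from the base axis. Payload 3.1 kg.
Tool frame: the origin (TCP) lies midway between the tips of the shut fingers; the grasp point (between the pads) lies 19 mm behind it; z points along the fingers, y is the line along which they close (so a half turn about z gives the same grasp; the last joint's range is limited). The gripper opens to 87 mm and grips with 3 to 60 N. Pads are 19 mm wide; open, the fingers measure 117 mm over their backs; the gripper's body (75 mm by 190 mm) begins 51 mm behind the grasp point.
Start: joints at [-1.405, 0.527, 1.433, -0, 1.181, -0.178], TCP at [0.211, -0.588, 0.223] pointing down, gripper open.
Joint ranges: [-3.08, 3.08], [-0.75, 2.2], [0.22, 2.44], [-1.43, 4.57], [0, 2.65], [-2.85, 2.85]. Speed limits (rad/s): [2.79, 2.79, 3.14, 3.14, 3.14, 3.14].

## Interface

Orientations are given as a unit quaternion [x, y, z, w].
In Python, from rig import robot gives the robot as it stands.
- The arm moves only by the shell command python3 -m jog 'ROWS' [FORCE]. ROWS is a JSON object of lists of equal length, an entry for each row: "dp": the shift along the tool's x, y, z in mm, a list of three; "delta_rot": the turn, a rotation vector about the tool's x, y, z in rad, a list of three; "gripper": the opening, from -1 (shut) to 1 (fully open). A call has 1 to 12 rows; each row is the pose to reach, as a shift and turn from the pose commanded when the call began, along the tool's axes at that moment; what a row does not reach only later rows make up. A row lasts 1/10 s, in which the tool goes at most 50 mm and 8.59 degrees, less where a joint would pass 70% of its speed; a pose out of reach is approached as far as the arm can. A call with a gripper value outside its range is refused whole. The fingers move at their own pace and stop on an object; FORCE is the grip in N (left out, the last holds). Time passes only in rows, so rows that repeat a pose let the fingers close. It gives the time, the measured TCP pose, the force, the opening and the grip force at its end, in the units of the state.
- robot.get_obs(): the state, without advancing time (a new reading comes with each control period).
- robot.camera(name): name is "scene" or "top" or "wrist"; returns the picture (400x640x3 uint8, red, green, blue); there is no depth.
- robot.camera_model(name): a dict with "fx", "fy", "cx", "cy" (pixels), "k1" (the pictures are not rectified: a ray, as slopes to the right and down, at radius r is drawn at 1 + k1 r^2 times it, then the intrinsics apply), "xyz" and "orientation" of the camera in the world; the wrist camera has in their place "T_tool_cam" (4x4, takes a point from camera to tool coordinates, whose origin is the TCP and whose axes are the flange's). Camera axes: x right, y down, z forward; pixel columns grow to the right and rows downward; lengths in m; the calibration is good to about 2 mm. A picture is of the moment at which its call begins: read the wrist's pose just before it. camera_model takes no time and is no camera call.
- robot.hand_in(): hands the job in; it is judged then, once.
Trained networks look in the newest picture that a camera, given by its name, has taken for a name from the list of things; names that differ only in an ending like _2 or _b are one class to them, and where a whole thing is asked for, a point or a joint stands for the part that bears it (a point fixed in the world has none). Each returns a list of dicts, best first, with "score" (0 to 1); they miss things now and then, are a little off and sometimes report something else, mostly with a low value. They report only what shows in the picture. A call takes as long as a camera call. They do not tell look-alikes from the thing itself.
- robot.search_frame(name, camera): "rect" ([left, top, right, bottom] in pixels, round what is visible of it).
The state is a dict: "time": time; "q": joint angles; "joint_velocities": joint speeds; "joint_torque": joint torques, N m; "position": TCP position; "tool_rot": TCP orientation; "ft_force": force on the tool from outside, world axes, zero at the start; "moment": the same for the moment, N m; "grip_width": finger opening in m; "grip_force": force on a finger pad.
Only numpy, scipy, OpenCV 4.12 (cv2) and the standard library are available. Lean on these libraries where they do the work, as an engineer would, in place of code of your own. Each camera call takes 0.05 s, during which the arm holds its last target. There are 200 camera calls.

## Working session

There is one attempt and no reset: what is moved stays moved. The work goes in short steps, Python scripts to look and compute and a shell command to move; the robot and the scene stay as the last step left them, time stands still between calls to the robot, and variables do not carry over. Pictures are saved under pics/ and viewed, at most 10 in all, crops included, and the job is handed in when it is done.

```bash
mkdir -p pics; ls; cat > h.py <<'E'
import numpy as np,cv2
from scipy.spatial.transform import Rotation as R
from rig import robot
def model(n):
    m=robot.camera_model(n)
    if 'T_tool_cam' in m:
        o=robot.get_obs();T=np.eye(4);T[:3,:3]=R.from_quat(o['tool_rot']).as_matrix();T[:3,3]=o['position']
        T=T@np.array(m['T_tool_cam'])
    else:
        T=np.eye(4);T[:3,:3]=R.from_quat(m['orientation']).as_matrix();T[:3,3]=m['xyz']
    return m,T
def pix2w(mt,uv,z):
    m,T=mt
    d=np.array([(uv[0]-m['cx'])/m['fx'],(uv[1]-m['cy'])/m['fy']]);s=d.copy()
    for _ in range(20): s=d/(1+m['k1']*(s@s))
    r=T[:3,:3]@np.array([*s,1]);return T[:3,3]+r*(z-T[2,3])/r[2]
def w2pix(mt,P):
    m,T=mt
    p=(np.atleast_2d(P)-T[:3,3])@T[:3,:3];s=p[:,:2]/p[:,2:];s=s*(1+m['k1']*(s**2).sum(1,keepdims=True))
    return s*[m['fx'],m['fy']]+[m['cx'],m['cy']]
def save(n,f):
    mt=model(n);im=robot.camera(n);cv2.imwrite('pics/'+f,im[:,:,::-1]);return mt,im
E
python3 - <<'E'
from h import *
np.set_printoptions(precision=4,suppress=True)
mt,im=save('top','top1.png')
print(mt)
for n in ['lifter','plate','stand','rack','tape_roll','spray_can','sanding_block','screw_jar','parts_tray','spare_clamp','screwdriver']:
    for r in robot.search_frame(n,'top')[:4]:
        b=r['rect'];c=((b[0]+b[2])/2,(b[1]+b[3])/2)
        print(n,round(r['score'],2),np.round(b),pix2w(mt,c,0.0)[:2])
print(robot.get_obs())
print(model('wrist'))
E
```

```text
pics
({'fx': 455.80164765652955, 'fy': 455.80164765652955, 'cx': 321.75443663284904, 'cy': 193.66625147426186, 'k1': -0.12219684864094463, 'xyz': array([0.4708, 0.0026, 1.6519]), 'orientation': array([ 0.7073, -0.7063,  0.0241, -0.0189])}, array([[ 0.0012, -0.9982,  0.0608,  0.4708],
       [-1.    , -0.0017, -0.0073,  0.0026],
       [ 0.0074, -0.0607, -0.9981,  1.6519],
       [ 0.    ,  0.    ,  0.    ,  1.    ]]))
lifter 0.73 [306. 184. 322. 251.] [0.4863 0.0192]
plate 0.86 [253. 112. 275. 133.] [0.833  0.2029]
plate 0.78 [270. 252. 292. 272.] [0.3236 0.1386]
plate 0.73 [242. 164. 278. 196.] [0.6204 0.2143]
stand 0.73 [240. 154. 281. 195.] [0.6408 0.2152]
rack 0.77 [364. 164. 404. 209.] [ 0.599  -0.2368]
tape_roll 0.74 [298. 136. 325. 158.] [0.7439 0.0297]
spray_can 0.94 [176. 199. 208. 218.] [0.5146 0.4642]
sanding_block 0.66 [302. 186. 323. 252.] [0.481  0.0236]
sanding_block 0.65 [436. 218. 463. 248.] [ 0.4283 -0.4774]
screw_jar 0.65 [196. 169. 215. 186.] [0.629  0.4149]
screw_jar 0.45 [304. 186. 321. 254.] [0.4752 0.0232]
parts_tray 0.93 [423. 165. 464. 204.] [ 0.6049 -0.4578
[... 592 characters left out ...]
: array([0.9853, 0.171 , 0.    , 0.    ]), 'ft_force': array([-0.1007,  0.0601, -0.5725]), 'moment': array([-0.0021, -0.0532, -0.0204]), 'grip_force': 0.0, 'grip_width': 0.0870790022312277}
({'fx': 338.31070243974466, 'fy': 338.31070243974466, 'cx': 315.069644989392, 'cy': 197.58266949865947, 'k1': -0.03893804346421485, 'T_tool_cam': array([[ 0.    , -0.9563, -0.2924,  0.0819],
       [ 1.    , -0.    ,  0.0002, -0.0001],
       [-0.0002, -0.2924,  0.9563, -0.162 ],
       [ 0.    ,  0.    ,  0.    ,  1.    ]])}, array([[ 0.337 , -0.9004, -0.2751,  0.2878],
       [-0.9415, -0.3222, -0.0988, -0.5607],
       [ 0.0003,  0.2923, -0.9563,  0.3846],
       [ 0.    ,  0.    ,  0.    ,  1.    ]]))
```

```bash
python3 - <<'E'
import cv2
im=cv2.imread('pics/top1.png')[95:300,165:470]
cv2.imwrite('pics/top1c.png',cv2.resize(im,None,fx=2.6,fy=2.6,interpolation=cv2.INTER_CUBIC))
E
```

```text
(no output)
```

View pics/top1c.png

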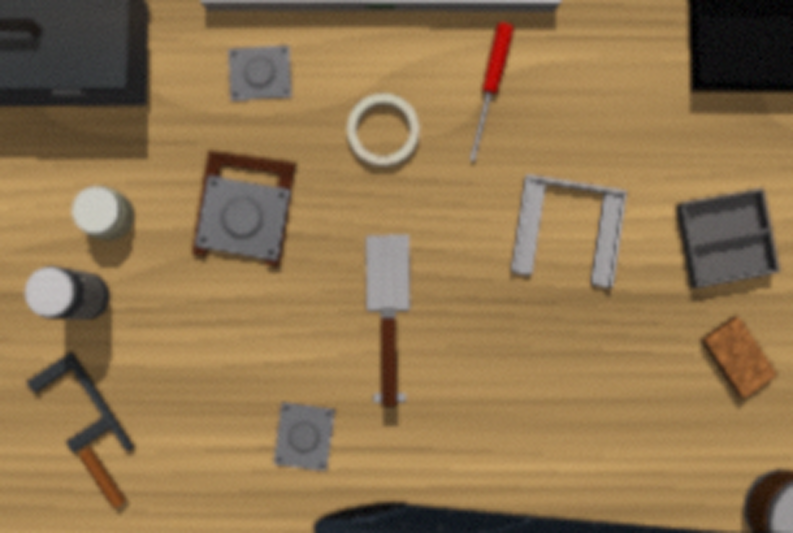

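Candidates for the plate (top image px): (258,178) on the stand, (265,123) at the far left on the bench, (281,263) at the near left. The largest is the one on the stand at (258,178). The lifter is at about (314,217), blade ahead and handle toward the robot. The rack is at (384,186). Next I move above the rack and look from close by.

```bash
cat >> h.py <<'E'
def go(x,y,z,yaw):
    o=robot.get_obs();M=R.from_quat(o['tool_rot']).as_matrix()
    T=R.from_euler('z',yaw).as_matrix()@np.diag([1,-1,-1.])
    print('dp',np.round(M.T@(np.array([x,y,z])-o['position'])*1000,1),'rot',np.round(R.from_matrix(M.T@T).as_rotvec(),4))
E
python3 -m jog '{"dp":[[396,-249,-30],[396,-249,-30],[396,-249,-30],[396,-249,-30],[396,-249,-30],[396,-249,-30],[396,-249,-30],[396,-249,-30],[396,-249,-30],[396,-249,-30],[396,-249,-30],[396,-249,-30]],"delta_rot":[[0,0,0.344],[0,0,0.344],[0,0,0.344],[0,0,0.344],[0,0,0.344],[0,0,0.344],[0,0,0.344],[0,0,0.344],[0,0,0.344],[0,0,0.344],[0,0,0.344],[0,0,0.344]],"gripper":[1,1,1,1,1,1,1,1,1,1,1,1]}'
python3 - <<'E'
from h import *
mt,im=save('wrist','w1.png');import pickle;pickle.dump(mt,open('w1.pkl','wb'))
print(robot.get_obs()['position'])
for n in ['rack','lifter']:
    for r in robot.search_frame(n,'wrist')[:3]: print(n,r)
go(.5,.2,.25,0)
E
```

```text
time: 1.8
position: [0.4995, -0.2204, 0.2526]
tool_rot: [1.0, 0.001, -0.0, 0.0]
ft_force: [-0.2, -0.6, 0.4]
grip_width: 0.0873
grip_force: 0.0
[ 0.49913158 -0.22107892  0.25248983]
rack {'rect': [257.9, 0.0, 403.4, 140.6], 'score': 0.59}
lifter {'rect': [83.4, 77.0, 153.5, 256.1], 'score': 0.81}
dp [ 3.000e-01 -4.216e+02  2.400e+00] rot [ 0.0001  0.0005 -0.002 ]
```

View pics/w1.png

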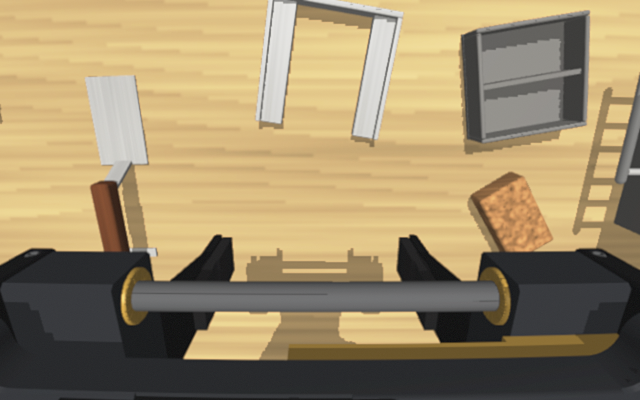

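The rack's near rail ends are at about (270,123) and (364,138), with its far stop cut off at the top edge. The lifter's blade is at (117,120). I move forward for a full view, then go over to the stand.

```bash
python3 -m jog '{"dp":[[40,0,0],[80,0,0],[80,0,0],[80,0,0]],"delta_rot":[[0,0,0],[0,0,0],[0,0,0],[0,0,0]],"gripper":[1,1,1,1]}' >/dev/null
cat > snap.py <<'E'
import sys,pickle
from h import *
n=sys.argv[1];mt,im=save('wrist',n+'.png');pickle.dump(mt,open(n+'.pkl','wb'));print(robot.get_obs()['position'])
E
python3 snap.py w2
python3 -m jog '{"dp":[[0,-50,0],[0,-100,0],[0,-150,0],[0,-200,0],[0,-250,0],[0,-300,0],[0,-350,0],[0,-400,0],[0,-420,0],[0,-420,0],[0,-420,0]],"delta_rot":[[0,0,0],[0,0,0],[0,0,0],[0,0,0],[0,0,0],[0,0,0],[0,0,0],[0,0,0],[0,0,0],[0,0,0],[0,0,0]],"gripper":[1,1,1,1,1,1,1,1,1,1,1]}'
python3 snap.py w3
python3 - <<'E'
import cv2,numpy as np
a=cv2.imread('pics/w2.png');b=cv2.imread('pics/w3.png')
c=np.vstack([cv2.resize(x,None,fx=2.6,fy=2.6,interpolation=cv2.INTER_CUBIC) for x in (a[60:175,200:500],b[60:175,200:500])])
cv2.imwrite('pics/c23.png',c);print(c.shape)
E
```

```text
[ 0.57832199 -0.22121139  0.25192075]
time: 3.5
position: [0.5788, 0.1986, 0.2526]
tool_rot: [1.0, -0.0, -0.0, 0.001]
ft_force: [0.4, 0.4, 0.1]
grip_width: 0.0869
grip_force: 0.0
[0.57908322 0.19793937 0.25257696]
(598, 780, 3)
```

View pics/c23.png

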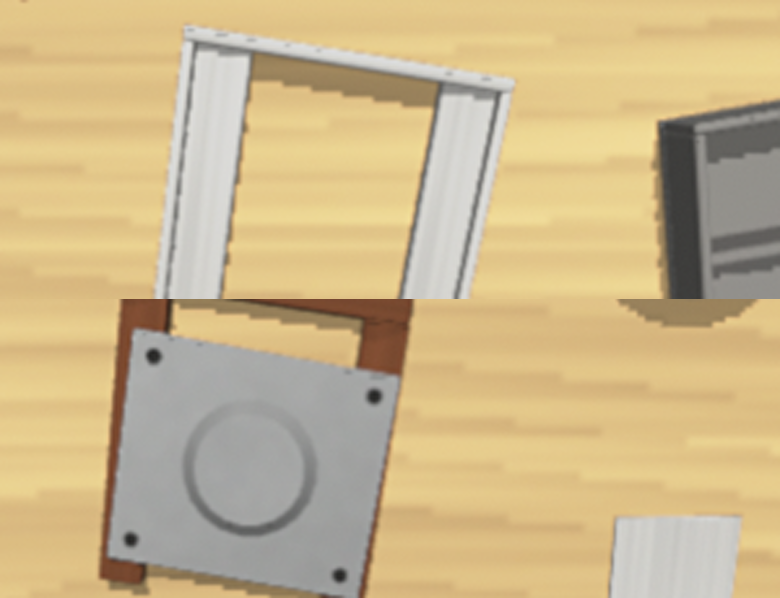

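The upper half shows the rack, with its stop/rail inner corners at crop (250,52) and (441,82). The lower half shows the large plate with the boss on the stand, corners at (133,329), (399,376), (362,600), (107,556), which confirms the choice. The blade tip is at (616..741,517). Now I fit the poses.

```bash
cat > fit.py <<'E'
from h import *
import pickle
from scipy.optimize import least_squares
def fit(name,obs,x0):
    # obs: list of (pic, pixel, local xyz)
    O=[];imgs={}
    for pic,uv,l in obs:
        if pic not in imgs: imgs[pic]=(pickle.load(open(pic+'.pkl','rb')),cv2.cvtColor(cv2.imread(f'pics/{pic}.png'),cv2.COLOR_BGR2GRAY))
        mt,g=imgs[pic]
        p=cv2.cornerSubPix(g,np.array([[uv]],np.float32),(4,4),(-1,-1),(3,40,.01))[0,0]
        if np.hypot(*(p-uv))>3: p=np.array(uv)
        O.append((mt,p,np.array(l,float)/1000))
    f=lambda q:np.concatenate([(w2pix(mt,R.from_euler('z',q[2]).apply(l)+[q[0],q[1],0])[0]-p) for mt,p,l in O])
    s=least_squares(f,x0,loss='soft_l1');print(name,np.round(s.x,4),'res',np.round(f(s.x).reshape(-1,2),1).tolist());return s.x
E
cat > p1.py <<'E'
from fit import *
c=lambda x,y:(200+x/2.6,60+y/2.6)
d=lambda x,y:c(x,y-299)
rk=fit('rack',[('w2',c(250,52),(65,42,16)),('w2',c(441,82),(65,-42,16)),('w1',(283,125),(-65,42,16)),('w1',(352,137),(-65,-42,16))],[.6,-.24,-.13])
pl=fit('plate',[('w3',d(133,329),(50,58,4)),('w3',d(399,376),(50,-58,4)),('w3',d(362,600),(-50,-58,4)),('w3',d(107,556),(-50,58,4))] and
 [('w3',d(133,329),(50,58,20)),('w3',d(399,376),(50,-58,20)),('w3',d(362,600),(-50,-58,20)),('w3',d(107,556),(-50,58,20))],[.62,.21,-.13])
lf=fit('lifter',[('w3',d(616,517),(160,30,3)),('w3',d(741,517),(160,-30,3)),('w1',(87,76),(160,30,3)),('w1',(135,75),(160,-30,3)),('w1',(101,165),(55,30,3)),('w1',(147,163),(55,-30,3))],[.4,.02,0])
st=fit('stand',[('w3',d(145,565),(-65,42,16)),('w3',d(172,305),(65,42,16)),('w3',d(360,322),(65,-42,16))],[.64,.215,-.13])
E
python3 p1.py
python3 - <<'E'
import cv2
a=cv2.imread('pics/w3.png')
cv2.imwrite('pics/w3c.png',cv2.resize(a[0:250,160:560],None,fx=2,fy=2,interpolation=cv2.INTER_CUBIC))
E
```

```text
rack [ 0.6066 -0.2319 -0.1394] res [[0.6, 0.7], [-0.6, -0.1], [-1.5, -0.6], [1.6, -0.0]]
plate [ 0.6269  0.22   -0.1623] res [[-0.1, -0.5], [0.3, -0.7], [-1.0, 0.7], [0.6, 0.7]]
lifter [0.4442 0.0167 0.0227] res [[0.0, -0.2], [1.3, -0.9], [-2.4, 0.2], [0.2, 0.0], [-0.2, 0.3], [0.2, 0.7]]
stand [ 0.6286  0.2209 -0.1255] res [[-0.1, 12.3], [-1.6, -3.3], [2.5, 0.2]]
```

View pics/w3c.png

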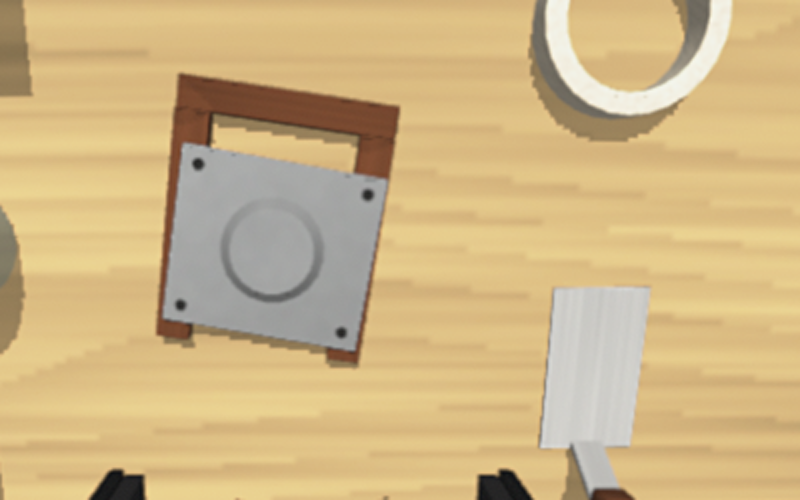

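The crop shows the stand's near ends at (157,333) and (357,363), the joints with the crossbar at (180,108) and (396,138), and the blade corners at (553,288), (650,287), (630,447), (540,447). I refit the stand and lifter.

```bash
cat > p2.py <<'E'
from fit import *
c=lambda x,y:(160+x/2,y/2)
fit('stand',[('w3',c(157,333),(-65,62,16)),('w3',c(191,336),(-65,42,16)),('w3',c(357,363),(-65,-62,16)),('w3',c(211,113),(65,42,16)),('w3',c(360,137),(65,-42,16)),('w3',c(180,108),(65,62,16)),('w3',c(396,138),(65,-62,16))],[.64,.215,-.13])
fit('lifter',[('w3',c(553,288),(160,30,3)),('w3',c(650,287),(160,-30,3)),('w3',c(630,447),(55,-30,3)),('w3',c(540,447),(55,30,3))],[.44,.017,.02])
go(.452,.017,.12,.021)
E
python3 p2.py
```

```text
stand [ 0.6308  0.2211 -0.1504] res [[-0.2, 1.6], [-1.7, 3.1], [0.9, -0.3], [-0.6, -1.6], [3.7, -0.7], [-2.2, -0.7], [1.7, 2.4]]
lifter [0.444  0.0193 0.0115] res [[-0.5, -0.4], [0.6, -0.6], [0.4, 0.7], [-0.4, 0.4]]
dp [-126.7  181.   132.8] rot [ 0.0009  0.0008 -0.0224]
```

```bash
python3 -m jog '{"dp":[[-127,179,0],[-127,179,0],[-127,179,0],[-127,179,0],[-127,179,0],[-127,179,60],[-127,179,120],[-127,179,120],[-127,179,120]],"delta_rot":[[0,0,-0.013],[0,0,-0.013],[0,0,-0.013],[0,0,-0.013],[0,0,-0.013],[0,0,-0.013],[0,0,-0.013],[0,0,-0.013],[0,0,-0.013]],"gripper":[1,1,1,1,1,1,1,1,1]}'
python3 snap.py w4
```

```text
time: 4.45
position: [0.4498, 0.0192, 0.1303]
tool_rot: [1.0, 0.005, -0.004, -0.001]
ft_force: [0.1, 0.4, -1.0]
grip_width: 0.0871
grip_force: 0.0
[0.45149015 0.01922705 0.13187398]
```

View pics/w4.png

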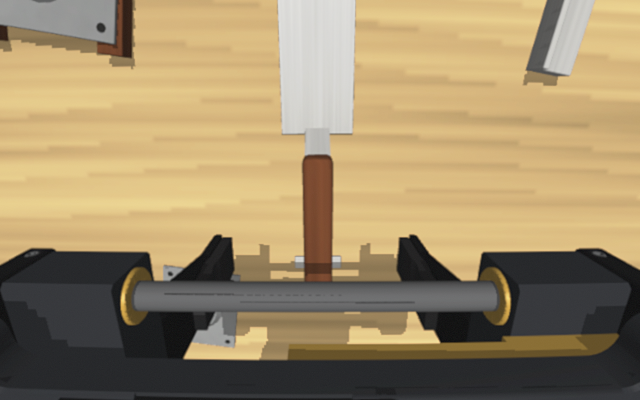

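The lifter is centred between the fingers, with the handle front at (318,156) and the blade rear corners at (281,134) and (353,134). A quick fit, then I descend.

```bash
python3 - <<'E'
from fit import *
q=fit('lifter',[('w4',(281,134),(55,30,3)),('w4',(353,134),(55,-30,3)),('w4',(303,157),(45,11,62)),('w4',(333,157),(45,-11,62))],[.44,.017,.02])
go(q[0]+.008,q[1],.032,q[2])
E
```

```text
lifter [0.4452 0.0184 0.008 ] res [[-0.5, -1.1], [0.6, -0.8], [-3.2, 1.1], [2.7, 0.5]]
dp [ 2.1  0.9 99.9] rot [-0.0005  0.0032  0.0021]
```

```bash
python3 -m jog '{"dp":[[2,1,30],[2,1,60],[2,1,85],[2,1,99],[2,1,99],[2,1,99],[2,1,99],[2,1,99],[2,1,99],[2,1,99],[2,1,99],[2,1,99]],"delta_rot":[[0,0,0],[0,0,0],[0,0,0],[0,0,0],[0,0,0],[0,0,0],[0,0,0],[0,0,0],[0,0,0],[0,0,0],[0,0,0],[0,0,0]],"gripper":[1,1,1,1,1,-1,-1,-1,-1,-1,-1,-1]}' 50
python3 -m jog '{"dp":[[0,0,-10],[0,0,-20],[0,0,-30],[0,0,-30],[0,0,-30]],"delta_rot":[[0,0,0],[0,0,0],[0,0,0],[0,0,0],[0,0,0]],"gripper":[-1,-1,-1,-1,-1]}'
python3 snap.py w5
```

```text
time: 5.7
position: [0.4546, 0.0196, 0.0336]
tool_rot: [1.0, 0.006, -0.0, -0.0]
ft_force: [0.4, -0.4, 0.3]
grip_width: 0.0392
grip_force: 0.0
time: 6.2
position: [0.4548, 0.0195, 0.0641]
tool_rot: [1.0, 0.006, 0.0, 0.0]
ft_force: [-0.1, -0.3, -2.2]
grip_width: 0.0215
grip_force: 50.0
[0.45453081 0.01959136 0.06370347]
```

View pics/w5.png

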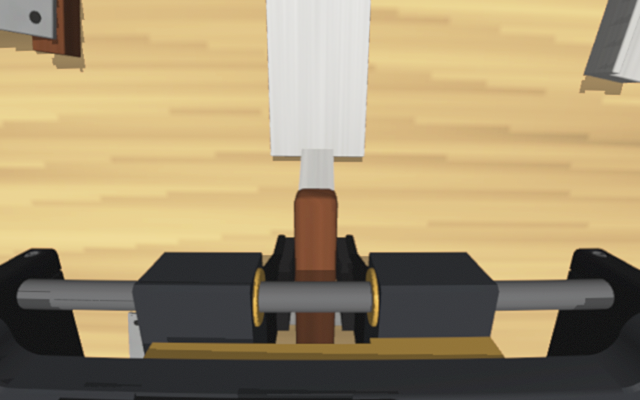

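The lifter came up, but the fingers were still closing when the lift began, so I check how it sits in the grip.

```bash
cat > grip.py <<'E'
from fit import *
import sys
# lifter pose in tool frame from blade rear corners & handle front edge: dx,dz,pitch,dy,yaw
def grip(pic,bl,br,hl,hr):
    m=pickle.load(open(pic+'.pkl','rb'))[0];T=np.array(m['T_tool_cam']);g=cv2.cvtColor(cv2.imread(f'pics/{pic}.png'),cv2.COLOR_BGR2GRAY)
    P=np.array([bl,br,hl,hr],np.float32)
    L=np.array([[55,30,3],[55,-30,3],[45,11,62],[45,-11,62]])/1e3
    def f(q,w=np.array([[1],[1],[.5],[.5]])):
        X=R.from_euler('zy',[q[3],q[4]]).apply(L-[.008,0,.051])+q[:3]; X=X*[1,-1,-1]+[0,0,-.019]
        return ((w2pix((m,T),X)-P)*w).ravel()
    s=least_squares(f,np.zeros(5),loss='soft_l1');print('grip offset mm x,y,z(up)',np.round(s.x[:3]*1e3,1),'yaw,pitch',np.round(s.x[3:],3),np.round(f(s.x),1))
    d=f(np.zeros(5),1).reshape(-1,2);print('px diff vs nominal',np.round(d,1).tolist())
if __name__=='__main__': grip('w5',(273,158),(363,158),(295,193),(337,193)); grip('w4',(281,134),(353,134),(303,157),(333,157))
E
python3 grip.py
```

```text
grip offset mm x,y,z(up) [ -3.4  -1.  -30.3] yaw,pitch [-0.003  0.05 ] [-0.5 -0.1 -0.6  0.1  0.7 -0.   1.5  0. ]
px diff vs nominal [[-9.7, 0.2], [5.4, 0.2], [-5.5, 15.1], [5.9, 15.1]]
grip offset mm x,y,z(up) [  4.1  -1.3 -94. ] yaw,pitch [0.001 0.019] [ 0.2  0.  -0.1 -0.  -0.8  0.   0.4  0. ]
px diff vs nominal [[-17.7, 24.2], [15.4, 24.2], [-13.5, 51.1], [9.9, 51.1]]
```

It is held only by the fingertips. I set it down gently, open, and regrip lower with the full closing time.

```bash
python3 -m jog '{"dp":[[0,0,1],[0,0,2],[0,0,3],[0,0,3],[0,0,3]],"delta_rot":[[0,0,0],[0,0,0],[0,0,0],[0,0,0],[0,0,0]],"gripper":[-1,-1,-1,-1,-1]}' 5
python3 -m jog '{"dp":[[0,0,0],[0,0,0],[0,0,0],[0,0,0],[0,0,0],[0,0,0],[0,0,0],[0,0,0],[0,0,0],[0,0,0]],"delta_rot":[[0,0,0],[0,0,0],[0,0,0],[0,0,0],[0,0,0],[0,0,0],[0,0,0],[0,0,0],[0,0,0],[0,0,0]],"gripper":[0,0,0,0,0,0,0,0,0,0]}' 50
python3 snap.py w6
```

```text
time: 6.75
position: [0.4545, 0.0196, 0.0603]
tool_rot: [1.0, 0.006, -0.0, -0.0]
ft_force: [-0.9, 0.5, -0.9]
grip_width: 0.0219
grip_force: 5.0
time: 7.75
position: [0.4547, 0.0196, 0.0605]
tool_rot: [1.0, 0.006, -0.0, 0.0]
ft_force: [0.8, -0.7, 0.2]
grip_width: 0.0434
grip_force: 0.0
[0.45459662 0.01957009 0.06052968]
```

View pics/w6.png

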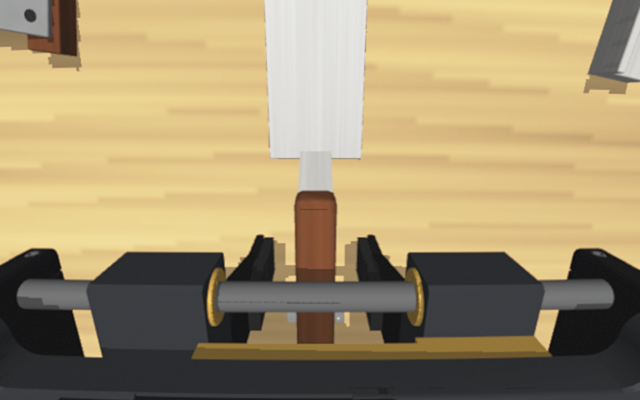

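The lifter is level on the bench again, with blade rear corners at (270,158) and (361,158). Now I go down and close fully.

```bash
python3 -m jog '{"dp":[[0,0,10],[0,0,20],[0,0,28],[0,0,28],[0,0,28],[0,0,28],[0,0,28],[0,0,28],[0,0,28],[0,0,28],[0,0,28],[0,0,28]],"delta_rot":[[0,0,0],[0,0,0],[0,0,0],[0,0,0],[0,0,0],[0,0,0],[0,0,0],[0,0,0],[0,0,0],[0,0,0],[0,0,0],[0,0,0]],"gripper":[0,0,0,0,-1,-1,-1,-1,-1,-1,-1,-1]}' 55
python3 -m jog '{"dp":[[0,0,0],[0,0,0],[0,0,-6],[0,0,-12],[0,0,-20],[0,0,-20],[0,0,-20]],"delta_rot":[[0,0,0],[0,0,0],[0,0,0],[0,0,0],[0,0,0],[0,0,0],[0,0,0]],"gripper":[-1,-1,-1,-1,-1,-1,-1]}'
python3 snap.py w7
python3 - <<'E'
import cv2,numpy as np
a=cv2.imread('pics/w7.png')
np.save('/tmp/x',a)
g=cv2.cvtColor(a,cv2.COLOR_BGR2GRAY).astype(int)
print(g[120:190:1,300].tolist());print(g[150,250:380].tolist())
E
```

```text
time: 9.0
position: [0.4549, 0.0195, 0.0328]
tool_rot: [1.0, 0.006, 0.0, 0.0]
ft_force: [-0.1, -0.6, 3.1]
grip_width: 0.0214
grip_force: 55.0
time: 9.7
position: [0.4548, 0.0195, 0.0529]
tool_rot: [1.0, 0.006, 0.0, 0.0]
ft_force: [-0.7, -0.2, -2.1]
grip_width: 0.0211
grip_force: 55.0
[0.45463224 0.01955921 0.05268037]
[216, 215, 216, 216, 216, 216, 215, 215, 215, 216, 216, 215, 215, 214, 215, 214, 215, 214, 214, 214, 214, 214, 214, 213, 213, 213, 212, 212, 213, 212, 213, 212, 213, 212, 212, 212, 212, 212, 211, 202, 196, 194, 194, 195, 196, 196, 196, 197, 197, 197, 197, 197, 197, 198, 199, 199, 199, 199, 200, 199, 199, 200, 199, 200, 199, 200, 201, 201, 201, 200]
[204, 205, 205, 205, 204, 203, 204, 203, 203, 204, 204, 203, 199, 201, 213, 218, 218, 215, 213, 213, 213, 213, 214, 215, 215, 216, 216, 217, 216, 215, 215, 216, 216, 218, 217, 216, 216, 216, 216, 215, 215, 216, 216, 215, 214, 212, 213, 213, 213, 213, 213, 213, 213, 214, 214, 216, 214, 214, 213, 215, 216, 217, 216, 216, 216, 216, 217, 218, 218, 219, 219, 218, 217, 214, 212, 211, 212, 213, 214, 214, 214, 212, 210, 210, 211, 212, 213, 213, 215, 217, 218, 216, 214, 212, 213, 215, 215, 214, 213, 213, 214, 216, 216, 216, 216, 216, 215, 216, 215, 215, 214, 214, 214, 216, 218, 217, 212, 196, 192, 200, 201, 201, 201, 201, 202, 201, 200, 202, 201, 201]
```

```bash
python3 - <<'E'
from h import *
go(.391,.2574,.11,-.155)
E
```

```text
dp [ -60.6 -238.6  -57.3] rot [ 0.000e+00 -1.000e-04  1.678e-01]
```

```bash
python3 -m jog '{"dp":[[0,0,-25],[-10,-20,-57],[-20,-50,-57],[-30,-80,-57],[-40,-120,-57],[-50,-160,-57],[-60,-200,-57],[-61,-225,-57],[-61,-239,-57],[-61,-239,-57],[-61,-239,-57],[-61,-239,-57]],"delta_rot":[[0,0,0],[0,0,0.02],[0,0,0.05],[0,0,0.08],[0,0,0.11],[0,0,0.14],[0,0,0.168],[0,0,0.168],[0,0,0.168],[0,0,0.168],[0,0,0.168],[0,0,0.168]],"gripper":[-1,-1,-1,-1,-1,-1,-1,-1,-1,-1,-1,-1]}'
python3 snap.py w8
python3 - <<'E'
from h import *
import pickle
mt=pickle.load(open('w8.pkl','rb'));im=cv2.imread('pics/w8.png')
def draw(q,pts,col):
    p=w2pix(mt,R.from_euler('z',q[2]).apply(np.array(pts)/1e3)+[q[0],q[1],0]);print(np.round(p).tolist())
    cv2.polylines(im,[np.round(p*8).astype(int).reshape(-1,1,2)],True,col,1,cv2.LINE_AA,3)
draw((.6308,.2211,-.1504),[(-65,62,16),(-65,-62,16),(65,-62,16),(65,62,16)],(0,0,255))
draw((.6269,.22,-.1623),[(-50,58,20),(-50,-58,20),(50,-58,20),(50,58,20)],(0,255,0))
cv2.imwrite('pics/w8d.png',cv2.resize(im[0:200,150:500],None,fx=2.2,fy=2.2,interpolation=cv2.INTER_CUBIC))
E
```

```text
time: 10.95
position: [0.3906, 0.2565, 0.1094]
tool_rot: [0.997, -0.078, -0.0, 0.0]
ft_force: [-0.0, -0.2, -2.2]
grip_width: 0.022
grip_force: 55.0
[0.39069115 0.25648427 0.10940684]
[[218.0, -56.0], [407.0, -57.0], [416.0, -296.0], [206.0, -294.0]]
[[223.0, -80.0], [405.0, -78.0], [414.0, -266.0], [216.0, -267.0]]
```

View pics/w8d.png

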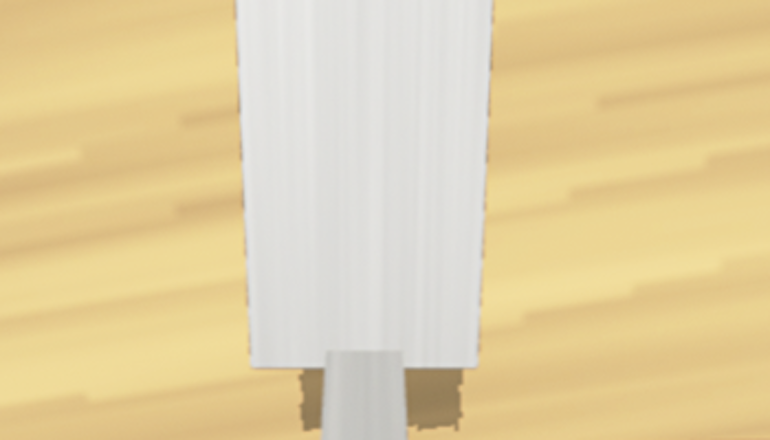

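The stand is out of view here, but its projected centre line agrees with the blade. I lower to about 4 mm above the bench and slide in partway.

```bash
python3 -m jog '{"dp":[[0,0,25],[0,0,50],[0,0,66],[0,0,72],[0,0,72],[15,0,72],[30,0,72],[45,0,72],[60,0,72],[75,0,72],[75,0,72]],"delta_rot":[[0,0,0],[0,0,0],[0,0,0],[0,0,0],[0,0,0],[0,0,0],[0,0,0],[0,0,0],[0,0,0],[0,0,0],[0,0,0]],"gripper":[-1,-1,-1,-1,-1,-1,-1,-1,-1,-1,-1]}'
python3 snap.py w9
python3 - <<'E'
from h import *
import pickle
mt=pickle.load(open('w9.pkl','rb'));im=cv2.imread('pics/w9.png')
def draw(q,pts,col):
    p=w2pix(mt,R.from_euler('z',q[2]).apply(np.array(pts)/1e3)+[q[0],q[1],0]);print(np.round(p).tolist())
    cv2.polylines(im,[np.round(p*8).astype(int).reshape(-1,1,2)],True,col,1,cv2.LINE_AA,3)
draw((.6308,.2211,-.1504),[(-65,62,16),(-65,-62,16),(65,-62,16),(65,62,16)],(0,0,255))
draw((.6269,.22,-.1623),[(-50,58,20),(-50,-58,20),(50,-58,20),(50,58,20)],(0,255,0))
cv2.imwrite('pics/w9d.png',cv2.resize(im[0:200,150:500],None,fx=2.2,fy=2.2,interpolation=cv2.INTER_CUBIC))
E
```

```text
time: 12.1
position: [0.4692, 0.2461, 0.0381]
tool_rot: [0.997, -0.078, 0.003, -0.001]
ft_force: [-0.4, 0.3, -2.0]
grip_width: 0.0214
grip_force: 55.0
[0.46672319 0.24596377 0.03783186]
[[196.0, 62.0], [437.0, 61.0], [457.0, -249.0], [173.0, -247.0]]
[[201.0, 36.0], [436.0, 37.0], [454.0, -207.0], [186.0, -209.0]]
```

View pics/w9d.png

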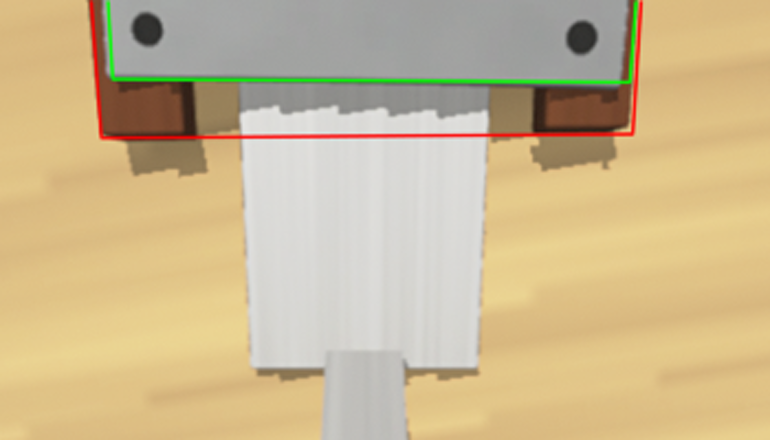

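The blade is centred in the gap (x 240–487 between battens at 192 and 535), with the plate's near edge at row ~80, as predicted. I slide in the remaining 58 mm and lift slowly.

```bash
python3 -m jog '{"dp":[[12,0,0],[24,0,0],[36,0,0],[48,0,0],[56,0,0],[58,0,0],[58,0,0],[58,0,0]],"delta_rot":[[0,0,0],[0,0,0],[0,0,0],[0,0,0],[0,0,0],[0,0,0],[0,0,0],[0,0,0]],"gripper":[-1,-1,-1,-1,-1,-1,-1,-1]}' 60
python3 snap.py w10
python3 -m jog '{"dp":[[0,0,-3],[0,0,-6],[0,0,-9],[0,0,-12],[0,0,-16],[0,0,-20],[0,0,-25],[0,0,-30],[0,0,-35],[0,0,-40],[0,0,-40],[0,0,-40]],"delta_rot":[[0,0,0],[0,0,0],[0,0,0],[0,0,0],[0,0,0],[0,0,0],[0,0,0],[0,0,0],[0,0,0],[0,0,0],[0,0,0],[0,0,0]],"gripper":[-1,-1,-1,-1,-1,-1,-1,-1,-1,-1,-1,-1]}'
python3 snap.py w11
python3 - <<'E'
import cv2,numpy as np
a=cv2.imread('pics/w10.png');b=cv2.imread('pics/w11.png')
s=robot=None
from h import *
c=robot.camera('scene')[:,:,::-1];cv2.imwrite('pics/s1.png',c)
print(robot.search_frame('plate','scene')[:3])
A=np.vstack([a[0:190,170:470],b[0:190,170:470]]);
C=cv2.resize(c,(480,300))
out=np.zeros((600,800,3),np.uint8);A=cv2.resize(A,None,fx=1.05,fy=1.05*1.5) if 0 else cv2.resize(A,(474,600))
out[:,:474]=A
mt=model('scene');p=w2pix(mt,[.62,.22,.06])[0].astype(int);print(p)
x0=int(np.clip(p[0]-110,0,420));y0=int(np.clip(p[1]-130,0,140))
out[:,474:]=cv2.resize(c[y0:y0+260,x0+40:x0+40+141],(326,600));print(x0,y0)
cv2.imwrite('pics/m1.png',out)
E
```

```text
time: 12.95
position: [0.5211, 0.2371, 0.0374]
tool_rot: [0.997, -0.077, -0.001, 0.0]
ft_force: [0.8, -1.0, -2.4]
grip_width: 0.0213
grip_force: 60.0
[0.52104951 0.23718551 0.03738999]
time: 14.2
position: [0.5221, 0.2372, 0.0778]
tool_rot: [0.997, -0.078, 0.0, -0.0]
ft_force: [-0.7, -0.4, -3.8]
grip_width: 0.0216
grip_force: 60.0
[0.52187895 0.23714306 0.0775216 ]
[{'rect': [345.2, 271.7, 375.8, 289.6], 'score': 0.81}, {'rect': [353.6, 204.4, 400.2, 240.5], 'score': 0.59}, {'rect': [352.9, 168.4, 374.6, 183.6], 'score': 0.56}]
[377 218]
267 88
```

View pics/m1.png

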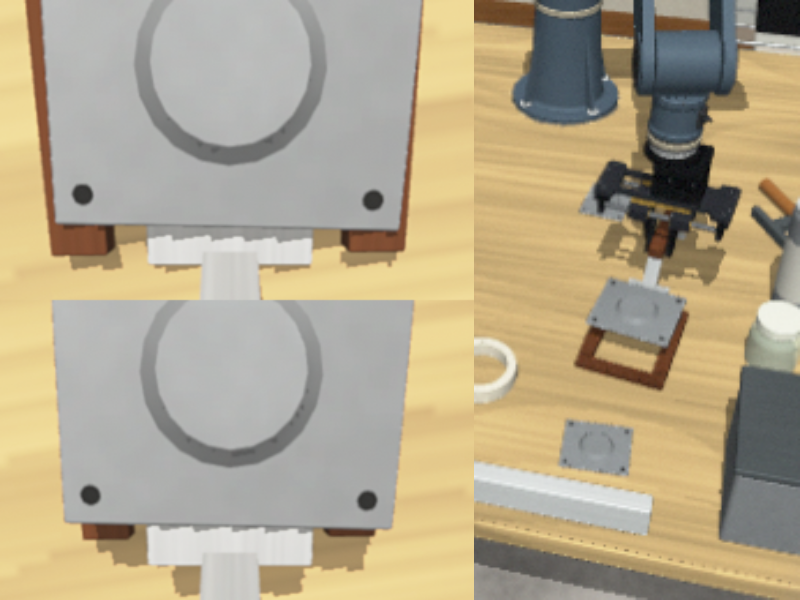

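The plate is lifted clear, level and centred on the blade. Its near corners are at w11 px (210,141) and (418,144), and the wrist force rose to -3.8 N. I compute its pose in the tool frame and the target over the rack.

```bash
python3 - <<'E'
from fit import *
mt=pickle.load(open('w11.pkl','rb'))
P=np.array([[210.5,140.6],[418.1,144.4]])
for z in (.045,.0517,.058):
    a,b=[pix2w(mt,p,z) for p in P];print(z,np.linalg.norm(a-b))
z=.0517;a,b=[pix2w(mt,p,z)[:2] for p in P];d=(a-b)/np.linalg.norm(a-b);yaw=np.arctan2(-d[0],d[1])
c=(a+b)/2+.05*np.array([np.cos(yaw),np.sin(yaw)])
o=robot.get_obs();M=R.from_quat(o['tool_rot']).as_matrix();ty=np.arctan2(M[1,0],M[0,0])
r=R.from_euler('z',-ty).as_matrix()[:2,:2]@(c-o['position'][:2]);print('plate',c,yaw,'in tool',r,yaw-ty)
rk=np.array([.6066,-.2319]);ry=-.1394;tyaw=ry-(yaw-ty)
Rm=lambda t:np.array([[np.cos(t),-np.sin(t)],[np.sin(t),np.cos(t)]])
t=rk-Rm(tyaw)@r;print('tcp over rack',t,tyaw);go(*t,.12,tyaw);go(*(t-Rm(tyaw)@[.0,0]),.12,tyaw)
E
```

```text
0.045 0.119598480435745
0.0517 0.11548409257507122
0.058 0.11161533981055695
plate [0.62710847 0.220857  ] -0.17349981371148987 in tool [0.10659318 0.0002193 ] -0.01824762296182056
tcp over rack [ 0.50076164 -0.21923524] -0.12115237703817944
dp [ 49.8 454.1 -42.6] rot [ 0.0002  0.0006 -0.0341]
dp [ 49.8 454.1 -42.6] rot [ 0.0002  0.0006 -0.0341]
```

```bash
python3 -m jog '{"dp":[[0,2,-8],[2,7,-18],[4,16,-30],[6,30,-40],[8,46,-43],[10,66,-43],[12,88,-43],[14,112,-43],[16,136,-43],[18,160,-43],[20,184,-43],[22,208,-43]],"delta_rot":[[0,0,0],[0,0,-0.001],[0,0,-0.002],[0,0,-0.004],[0,0,-0.006],[0,0,-0.008],[0,0,-0.01],[0,0,-0.012],[0,0,-0.014],[0,0,-0.016],[0,0,-0.018],[0,0,-0.02]],"gripper":[-1,-1,-1,-1,-1,-1,-1,-1,-1,-1,-1,-1]}'
python3 -c "
from h import *
go(.5008,-.2192,.12,-.121)"
```

```text
time: 15.55
position: [0.5114, 0.0261, 0.1216]
tool_rot: [0.998, -0.068, 0.001, 0.0]
ft_force: [0.3, 0.1, -3.3]
grip_width: 0.0214
grip_force: 60.0
dp [ 22.7 244.5   1.8] rot [ 0.0005 -0.0012 -0.0146]
```

```bash
python3 -m jog '{"dp":[[1,14,2],[3,36,2],[6,60,2],[9,86,2],[12,112,2],[15,138,2],[18,164,2],[20,190,2],[22,214,2],[23,232,2],[23,242,2],[23,245,2]],"delta_rot":[[0,0,-0.002],[0,0,-0.004],[0,0,-0.006],[0,0,-0.008],[0,0,-0.01],[0,0,-0.012],[0,0,-0.014],[0,0,-0.014],[0,0,-0.014],[0,0,-0.014],[0,0,-0.014],[0,0,-0.014]],"gripper":[-1,-1,-1,-1,-1,-1,-1,-1,-1,-1,-1,-1]}'
python3 -m jog '{"dp":[[0,0,0],[0,0,0],[0,0,0]],"delta_rot":[[0,0,0],[0,0,0],[0,0,0]],"gripper":[-1,-1,-1]}' >/dev/null
python3 snap.py w12
python3 - <<'E'
from h import *
import cv2
g=cv2.imread('pics/w12.png');h=cv2.imread('pics/w11.png')
# has the plate shifted in the tool frame? match hole templates from w11
for (x,y) in ((210+17,124),(402,126)):
    t=h[y-14:y+22,x-25:x+25];r=cv2.matchTemplate(g[60:190],t,cv2.TM_CCOEFF_NORMED);_,v,_,l=cv2.minMaxLoc(r);print('shift',l[0]-(x-25),l[1]+60-(y-14),round(v,3))
go(.5008,-.2192,.12,-.121)
robot.camera('top')
for r in robot.search_frame('rack','top')[:2]+robot.search_frame('plate','top')[:4]:print(r)
mt=model('top');print(w2pix(mt,[[.6066,-.2319,.09],[.6066,-.2319,.016]]))
E
```

```text
time: 16.75
position: [0.5011, -0.2185, 0.1187]
tool_rot: [0.998, -0.061, 0.0, 0.0]
ft_force: [1.3, 0.2, -3.9]
grip_width: 0.0218
grip_force: 60.0
[ 0.50132468 -0.2165546   0.11853214]
shift 0 -1 0.699
shift 0 0 0.806
dp [-0.2  2.7 -1.5] rot [-0.0004  0.0004  0.0011]
{'rect': [363.9, 165.0, 403.7, 196.6], 'score': 0.52}
{'rect': [367.3, 168.4, 404.6, 196.1], 'score': 0.84}
{'rect': [254.1, 114.1, 278.8, 135.9], 'score': 0.77}
{'rect': [268.8, 252.0, 292.1, 273.9], 'score': 0.59}
[[386.41363515 181.98503405]
 [383.37144388 183.75169887]]
```

The plate has not shifted on the blade. I lower until it is just above the lips, then check the rails numerically.

```bash
python3 -m jog '{"dp":[[0,1,5],[0,2,14],[0,2,24],[0,2,34],[0,2,44],[0,2,51],[0,2,54],[0,2,54],[0,2,54],[0,2,54]],"delta_rot":[[0,0,0],[0,0,0],[0,0,0],[0,0,0],[0,0,0],[0,0,0],[0,0,0],[0,0,0],[0,0,0],[0,0,0]],"gripper":[-1,-1,-1,-1,-1,-1,-1,-1,-1,-1]}'
python3 snap.py w13
python3 - <<'E'
from h import *
import pickle
mt=pickle.load(open('w13.pkl','rb'));g=cv2.cvtColor(cv2.imread('pics/w13.png'),cv2.COLOR_BGR2HSV)
def pr(l,q=(.6066,-.2319,-.1394)): return w2pix(mt,R.from_euler('z',q[2]).apply(np.array(l)/1e3)+[q[0],q[1],0])
print(np.round(pr([(-65,66,24),(-65,42,16),(-65,-42,16),(-65,-66,24),(-60,42,16),(-60,-42,16),(-60,66,24),(-60,-66,24)]),1).tolist())
for y in (132,140,148,154,160):
    print(y,'L',g[y,165:265,1].tolist());print('R',g[y,365:475,1].tolist())
E
```

```text
time: 18.25
position: [0.5015, -0.2198, 0.065]
tool_rot: [0.998, -0.061, 0.0, 0.0]
ft_force: [-0.1, -0.0, -4.5]
grip_width: 0.0215
grip_force: 60.0
[ 0.50142308 -0.21976341  0.06501278]
[[205.0, 162.8], [246.7, 160.9], [379.3, 163.3], [420.6, 166.6], [246.3, 153.1], [379.9, 155.5], [204.4, 154.6], [421.5, 158.5]]
132 L [99, 99, 99, 99, 98, 97, 97, 98, 97, 98, 98, 98, 99, 99, 99, 98, 99, 99, 99, 98, 99, 99, 98, 98, 99, 98, 100, 102, 79, 26, 2, 3, 4, 4, 3, 7, 9, 9, 3, 6, 5, 7, 6, 3, 5, 6, 1, 1, 3, 4, 4, 3, 6, 4, 4, 4, 1, 3, 3, 3, 4, 3, 3, 3, 3, 3, 3, 3, 3, 3, 3, 3, 3, 3, 6, 6, 7, 4, 3, 3, 3, 3, 3, 3, 3, 3, 3, 3, 1, 4, 3, 3, 3, 3, 3, 3, 4, 3, 4, 3]
R [1, 1, 1, 0, 1, 3, 3, 3, 3, 2, 2, 2, 3, 2, 2, 1, 3, 2, 3, 3, 2, 3, 0, 2, 2, 3, 2, 2, 2, 0, 1, 3, 2, 2, 3, 7, 8, 8, 8, 6, 5, 2, 2, 1, 1, 2, 3, 3, 3, 2, 2, 2, 1, 5, 4, 5, 5, 4, 7, 3, 3, 3, 3, 2, 0, 22, 85, 102, 98, 96, 96, 96, 97, 96, 96, 96, 96, 96, 96, 96, 95, 96, 95, 95, 95, 95, 95, 96, 96, 97, 96, 96, 96, 95, 96, 96, 97, 97, 96, 97, 97, 96, 96, 96, 97, 96, 96, 97, 96, 96]
140 L [98, 97, 97, 98, 98, 98, 97, 98, 97, 98, 97, 98, 97, 99, 97, 
[... 2306 characters left out ...]
, 33, 25, 22, 21, 22, 28, 68, 100, 99, 95, 94, 99, 106, 104, 103, 104, 104, 101, 102, 103, 101, 102, 101, 102, 101, 101, 100, 99, 99, 99, 97, 92, 90, 89, 90, 90, 88, 86, 82, 79, 78, 79, 77, 78, 75, 72, 71, 81, 98, 104, 104, 103, 103, 105, 103, 104, 102, 102, 104, 103, 103, 102, 104, 103, 107, 92, 38, 7]
R [2, 2, 30, 85, 108, 105, 103, 104, 100, 84, 56, 16, 2, 6, 7, 5, 5, 3, 4, 5, 5, 5, 3, 5, 3, 3, 5, 5, 4, 5, 3, 5, 5, 3, 3, 3, 5, 5, 7, 7, 8, 8, 6, 5, 4, 5, 6, 5, 4, 7, 5, 5, 8, 8, 7, 8, 3, 5, 4, 3, 1, 8, 65, 95, 95, 94, 95, 94, 96, 94, 94, 94, 94, 94, 95, 97, 97, 94, 97, 95, 95, 96, 97, 97, 95, 96, 97, 96, 97, 95, 95, 96, 96, 96, 96, 95, 95, 95, 96, 95, 96, 96, 96, 95, 96, 95, 95, 95, 95, 96]
```

Rail edges at row 154 sit at x≈195/249 and 374.5/428, so the rack centre is within about 1 mm of the estimate. I lower the plate onto the rails and keep the blade just above the bench.

```bash
python3 -m jog '{"dp":[[0,-1,3],[0,-1,7],[0,-1,11],[0,-1,14],[0,-1,17],[0,-1,19],[0,-1,21],[0,-1,23],[0,-1,25],[0,-1,27],[0,-1,27],[0,-1,27]],"delta_rot":[[0,0,0],[0,0,0],[0,0,0],[0,0,0],[0,0,0],[0,0,0],[0,0,0],[0,0,0],[0,0,0],[0,0,0],[0,0,0],[0,0,0]],"gripper":[-1,-1,-1,-1,-1,-1,-1,-1,-1,-1,-1,-1]}'
python3 snap.py w14
python3 - <<'E'
from h import *
import pickle
mt=pickle.load(open('w14.pkl','rb'));g=cv2.cvtColor(cv2.imread('pics/w14.png'),cv2.COLOR_BGR2GRAY)
def pr(l,q=(.6066,-.2319,-.1394)): return w2pix(mt,R.from_euler('z',q[2]).apply(np.array(l)/1e3)+[q[0],q[1],0])
p=pr([(-50,58,20),(-50,-58,20),(-43,50,20),(-43,-50,20)]);print(np.round(p,1).tolist())
for x in (int(p[0,0])+6,int(p[1,0])-6): y=int(p[0,1]);print(y-14,g[y-14:y+20,x].tolist())
y=int(p[0,1])-6
print(g[y,int(p[0,0])-20:int(p[0,0])+14].tolist(),g[y,int(p[1,0])-14:int(p[1,0])+20].tolist())
# screw holes (dark blobs)
m=(g[60:175,200:430]<75).astype(np.uint8);n,_,s,c=cv2.connectedComponentsWithStats(m)
print([(s[i,4],np.round(c[i]+[200,60],1).tolist()) for i in range(1,n) if 30<s[i,4]<400])
E
```

```text
time: 19.5
position: [0.5012, -0.2186, 0.0376]
tool_rot: [0.998, -0.061, 0.0, 0.0]
ft_force: [-0.2, -0.6, -2.0]
grip_width: 0.0215
grip_force: 60.0
[ 0.50129883 -0.21860068  0.0376018 ]
[[206.3, 143.0], [424.2, 146.9], [220.5, 129.8], [410.6, 133.3]]
128 [180, 180, 181, 182, 181, 181, 180, 181, 180, 180, 181, 180, 180, 171, 146, 140, 145, 160, 205, 224, 223, 222, 223, 222, 222, 222, 221, 221, 221, 221, 221, 221, 221, 221]
128 [171, 171, 171, 171, 170, 170, 170, 170, 171, 171, 171, 171, 170, 170, 171, 170, 171, 172, 160, 139, 163, 213, 225, 224, 224, 224, 223, 223, 223, 223, 223, 223, 223, 223]
[178, 129, 95, 92, 92, 89, 115, 185, 223, 226, 227, 227, 226, 223, 221, 220, 221, 222, 221, 196, 175, 177, 180, 180, 180, 180, 180, 180, 180, 179, 179, 179, 180, 180] [172, 172, 171, 171, 170, 170, 170, 170, 171, 170, 170, 169, 171, 187, 224, 229, 228, 228, 228, 228, 226, 225, 225, 227, 223, 177, 113, 94, 99, 101, 109, 149, 203, 225]
[(np.int32(104), [222.9, 124.1]), (np.int32(103), [406.2, 128.5])]
```

The force is back to -2.0 N and the plate's edges match the prediction within about 1 px, so it sits on the rails. Now I draw the blade out.

```bash
python3 -m jog '{"dp":[[-5,0,0],[-15,0,0],[-28,0,0],[-42,0,0],[-56,0,0],[-70,0,0],[-85,0,0],[-100,0,0],[-115,0,0],[-130,0,0],[-138,0,0],[-138,0,0]],"delta_rot":[[0,0,0],[0,0,0],[0,0,0],[0,0,0],[0,0,0],[0,0,0],[0,0,0],[0,0,0],[0,0,0],[0,0,0],[0,0,0],[0,0,0]],"gripper":[-1,-1,-1,-1,-1,-1,-1,-1,-1,-1,-1,-1]}'
python3 -m jog '{"dp":[[0,0,0],[0,0,0],[0,0,1],[0,0,2],[0,0,3],[0,0,4],[0,0,4],[0,0,4]],"delta_rot":[[0,0,0],[0,0,0],[0,0,0],[0,0,0],[0,0,0],[0,0,0],[0,0,0],[0,0,0]],"gripper":[-1,-1,-1,-1,-1,-1,-1,-1]}'
```

```text
time: 20.75
position: [0.3627, -0.2011, 0.0377]
tool_rot: [0.998, -0.061, -0.001, -0.001]
ft_force: [-0.2, -0.3, -2.8]
grip_width: 0.0218
grip_force: 60.0
time: 21.55
position: [0.3642, -0.2018, 0.0335]
tool_rot: [0.998, -0.061, -0.0, -0.0]
ft_force: [-0.3, 0.0, -2.0]
grip_width: 0.021
grip_force: 60.0
```

```bash
python3 -m jog '{"dp":[[0,0,0.5],[0,0,1],[0,0,1],[0,0,1],[0,0,1]],"delta_rot":[[0,0,0],[0,0,0],[0,0,0],[0,0,0],[0,0,0]],"gripper":[-1,-1,-1,-1,-1]}'
python3 -m jog '{"dp":[[0,0,0.5],[0,0,1],[0,0,1],[0,0,1],[0,0,1]],"delta_rot":[[0,0,0],[0,0,0],[0,0,0],[0,0,0],[0,0,0]],"gripper":[-1,-1,-1,-1,-1]}' 20
```

```text
time: 22.05
position: [0.3642, -0.2019, 0.0327]
tool_rot: [0.998, -0.061, 0.0, 0.0]
ft_force: [-1.4, 0.6, 2.6]
grip_width: 0.0217
grip_force: 60.0
time: 22.55
position: [0.3643, -0.2019, 0.0325]
tool_rot: [0.998, -0.061, 0.0, 0.0]
ft_force: [-2.2, 0.0, 14.1]
grip_width: 0.0215
grip_force: 20.0
```

On the bench. I release and retreat upward.

```bash
python3 -m jog '{"dp":[[0,0,-1],[0,0,-1],[0,0,-1],[0,0,-1],[0,0,-1],[0,0,-1],[0,0,-1],[0,0,-1],[0,0,-1],[0,0,-1],[0,0,-1],[0,0,-1]],"delta_rot":[[0,0,0],[0,0,0],[0,0,0],[0,0,0],[0,0,0],[0,0,0],[0,0,0],[0,0,0],[0,0,0],[0,0,0],[0,0,0],[0,0,0]],"gripper":[-1,0.2,0.2,0.2,0.2,0.2,0.2,0.2,0.2,0.2,0.2,0.2]}' 5
python3 -m jog '{"dp":[[0,0,-15],[0,0,-40],[0,0,-70],[0,0,-110],[0,0,-150],[0,0,-190],[0,0,-190],[0,0,-190],[0,0,-190]],"delta_rot":[[0,0,0],[0,0,0],[0,0,0],[0,0,0],[0,0,0],[0,0,0],[0,0,0],[0,0,0],[0,0,0]],"gripper":[0.2,0.2,0.2,0.2,0.2,0.2,0.2,0.2,0.2]}'
python3 snap.py w15
python3 - <<'E'
from h import *
import pickle
mt=pickle.load(open('w15.pkl','rb'));im=cv2.imread('pics/w15.png');hs=cv2.cvtColor(im,cv2.COLOR_BGR2HSV);g=cv2.cvtColor(im,cv2.COLOR_BGR2GRAY)
def pr(q,l): return np.round(w2pix(mt,R.from_euler('z',q[2]).apply(np.array(l)/1e3)+[q[0],q[1],0]),1).tolist()
ly=-.122;L=(.364-.009*np.cos(ly),-.2019-.009*np.sin(ly),ly)
print('lifter pred blade corners',pr(L,[(160,30,3),(160,-30,3),(55,-30,3),(55,30,3)]),pr(L,[(45,11,62),(45,-11,62)]))
print('plate holes etc',pr((.6066,-.2319,-.1394),[(-50,58,20),(-50,-58,20),(50,-58,20),(50,58,20),(0,0,27)]))
for n in('lifter','plate'):
    for r in robot.search_frame(n,'wrist')[:3]:print(n,r)
robot.camera('top')
for r in robot.search_frame('plate','top')[:4]+robot.search_frame('lifter','top')[:2]:print(r)
tm=model('top');print(np.round(w2pix(tm,[.6066,-.2319,.02])))
E
```

```text
time: 23.75
position: [0.3643, -0.2019, 0.0326]
tool_rot: [0.998, -0.061, 0.0, 0.0]
ft_force: [-0.2, -0.6, -0.3]
grip_width: 0.0525
grip_force: 0.0
time: 24.65
position: [0.3633, -0.201, 0.2214]
tool_rot: [0.998, -0.061, -0.001, -0.001]
ft_force: [0.1, -0.3, -0.7]
grip_width: 0.052
grip_force: 0.0
[ 0.36323644 -0.20095128  0.22115365]
lifter pred blade corners [[287.6, 23.3], [346.2, 23.3], [343.8, 127.0], [289.6, 126.9]] [[305.3, 143.5], [328.5, 143.5]]
plate holes etc [[255.1, -30.9], [377.7, -28.5], [384.2, -152.8], [252.9, -155.6], [317.5, -94.8]]
lifter {'rect': [283.8, 28.7, 343.4, 261.9], 'score': 0.79}
{'rect': [365.6, 171.2, 400.4, 203.7], 'score': 0.93}
{'rect': [255.9, 114.8, 277.9, 132.7], 'score': 0.7}
{'rect': [270.7, 249.8, 292.9, 274.4], 'score': 0.55}
{'rect': [371.4, 211.3, 388.7, 243.1], 'score': 0.83}
{'rect': [238.8, 153.6, 280.8, 196.3], 'score': 0.22}
[[384. 184.]]
```

The lifter stands where predicted. The top-view box hints the plate may be a few mm off, so I check it from above with the wrist camera.

```bash
python3 -m jog '{"dp":[[30,0,-20],[70,0,-20],[110,0,-20],[150,0,-20],[190,0,-20],[200,0,-20],[200,0,-20],[200,0,-20]],"delta_rot":[[0,0,0],[0,0,0],[0,0,0],[0,0,0],[0,0,0],[0,0,0],[0,0,0],[0,0,0]],"gripper":[0.2,0.2,0.2,0.2,0.2,0.2,0.2,0.2]}'
python3 snap.py w16
cat > hol.py <<'E'
from h import *
import pickle
mt=pickle.load(open('w16.pkl','rb'));im=cv2.imread('pics/w16.png');g=cv2.cvtColor(im,cv2.COLOR_BGR2GRAY)
def pr(l,q=(.6066,-.2319,-.1394)): return w2pix(mt,R.from_euler('z',q[2]).apply(np.array(l)/1e3)+[q[0],q[1],0])
p=pr([(-50,58,20),(-50,-58,20),(50,-58,20),(50,58,20)]);print(np.round(p,1).tolist())
a=p.min(0).astype(int)-12;b=p.max(0).astype(int)+12;a=np.maximum(a,0)
m=(g[a[1]:b[1],a[0]:b[0]]<75).astype(np.uint8);n,_,s,c=cv2.connectedComponentsWithStats(m)
Q=[]
for i in range(1,n):
    if 10<s[i,4]<150: P=pix2w(mt,c[i]+a,.02);Q.append(P[:2]);print(s[i,4],np.round(c[i]+a,1),np.round(P,4))
# in rack frame
for P in Q: print(np.round(R.from_euler('z',.1394).apply([P[0]-.6066,P[1]+.2319,0])*1e3,1))
print([r for r in robot.search_frame('plate','wrist')[:2]])
E
python3 hol.py
```

```text
time: 25.75
position: [0.5612, -0.2254, 0.2416]
tool_rot: [0.998, -0.061, -0.002, -0.001]
ft_force: [-0.6, 0.2, -0.7]
grip_width: 0.0523
grip_force: 0.0
[ 0.56096609 -0.22550794  0.24193706]
[[265.8, 170.3], [365.8, 172.1], [371.4, 81.5], [263.7, 79.4]]
17 [273.   89.4] [ 0.6528 -0.1898  0.02  ]
15 [361.4  91.4] [ 0.6391 -0.2847  0.02  ]
11 [273.8 161.8] [ 0.5738 -0.1783  0.02  ]
11 [357.2 163.8] [ 0.5599 -0.2732  0.02  ]
[39.9 48.1  0. ]
[ 39.5 -47.8   0. ]
[-39.9  48.5   0. ]
[-40.5 -47.4   0. ]
[{'rect': [263.8, 81.9, 374.5, 171.5], 'score': 0.62}]
```

The four screw holes are centred in the rack frame within 0.5 mm and square, and the lifter stands free. Handing in.

```bash
python3 -c "
from h import *
print(robot.hand_in())"
```

```text
the job is handed in; nothing more can be done
None
```

The job is handed in, with no verdict returned: by my last measurements the plate lies on the rack, centred within about 1 mm and square, and the lifter stands on the bench clear of it with the gripper touching nothing.

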